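# Put the dental casts back in their own case trays

## Robot

A 6-joint arm with a two-finger parallel gripper is mounted at the origin on the work surface. World frame = base frame: x ahead of the robot, y to its left, z up, the work surface at z = 0. Lengths are in mm, angles in rad, forces in N, time in s.
With the tool pointing down it reaches from about 275 to 750 mm from the base axis. Payload 10.2 kg.
Tool frame: the origin (TCP) lies midway between the tips of the shut fingers; the grasp point (between the pads) lies grip_depth behind it (grip_depth is the distance from the TCP to the grasp point, in mm); z points along the fingers, y is the line along which they close (so a half turn about z gives the same grasp; the last joint's range is limited). The gripper opens to 85 mm and grips with 20 to 120 N. Pads are 22 mm wide; open, the fingers measure 114 mm over their backs; the gripper's body (76 mm by 85 mm) begins 54 mm behind the grasp point. The pads swing forward as they close: fully open they stand 13 mm farther back than shut.
Start: joints at [-1.543, 0.313, 1.498, -0, 1.331, -0.223], TCP at [130.28, -508.584, 231.294] pointing down, gripper open.
Joint ranges: [-2.94, 2.94], [-0.97, 2.17], [0.19, 2.56], [-1.23, 4.37], [0.02, 3.11], [-2.88, 2.88]. Speed limits (rad/s): [2.39, 2.39, 3.01, 3.14, 3.14, 3.14].

## Interface

Orientations are given as a unit quaternion [w, x, y, z].
In Python, from rig import * gives the robot as it stands.
- The arm moves only by the tool servo_tool, never from a script. Its argument "commands" is a list of rows, each a list of 3 entries, a list of its own where there are three numbers: the gripper command: -1 is fully open, 1 is shut, values between are in proportion, then the shift along the tool's x, y, z in m, then the turn, a rotation vector about the tool's x, y, z in units of 6 degrees (1.0 is 6 degrees). In form: [[grip, [dx, dy, dz], [ax, ay, az]], ...]. A call has 1 to 10 rows; each row shifts and turns the commanded pose from where the row before left it, along the tool's axes as they then stand; what a row does not reach is not made up. A row lasts 1/12 s, in which the tool goes at most 41.7 mm and 7.16 degrees, less where a joint would pass 70% of its speed; a pose out of reach is approached as far as the arm can. A call is refused whole if a number of a shift passes 0.0417 or a number of a turn 1, either way. A call with a gripper value outside its range is refused whole. The fingers move at their own pace and stop on an object; "squeeze" is the grip in N (left out, the last holds). Time passes only in rows, so rows that do not move let the fingers close. It gives the time, the measured TCP pose, the force, the opening and the grip force at its end, in the units of the state.
- sense(): the state, without advancing time (a new reading comes with each control period).
- capture(name): name is "scene" or "top"; returns a dict with "pixels" (480x640x3 uint8, red, green, blue), "z_map" (480x640 float32, mm along the optical axis (not along the pixel's ray), 0 where there is no reading), "fx", "fy", "cx", "cy" (pixels), "distortion" ([k1, k2, p1, p2, k3] as OpenCV has them; the pictures are not rectified), "rvec" (rotation vector, rad) and "tvec" (3), from world to camera coordinates, as OpenCV has them. Camera axes: x right, y down, z forward; pixel columns grow to the right and rows downward; lengths in mm; the calibration is good to about 2 mm. A picture is of the moment at which its call begins.
- finish_job(): hands the job in; it is judged then, once.
The state is a dict: "time_s": time; "joints": joint angles; "dq": joint speeds; "tau": joint torques, N m; "eef_pos": TCP position; "ee_rot": TCP orientation; "force": force on the tool from outside, world axes, zero at the start; "wrist_torque": the same for the moment, N m; "grip_width": opening from 0.0 (shut) to 1.0 (fully open); "grip_force": force on a finger pad.
Only numpy, scipy, OpenCV 4.12 (cv2) and the standard library are available. Lean on these libraries where they do the work, as an engineer would, in place of code of your own. Each camera call takes 0.05 s, during which the arm holds its last target. There are 200 camera calls.

## Task

The three dental casts have ended up in one another's case trays: move each cast into the middle of the tray of its own colour, standing flat and upright, using the round light grey pad as the free spot (stand one cast in the middle of it and let go while you make room). Plaster chips, so never stack the casts, tip them over or drop them: lower each one onto its place before letting go. Leave the bowl, the jar and the spatula where they are.

Things in the scene. Friction and masses are not known exactly. Their poses are not given: they have to be found in the camera images.
- cast_blue: blue dental stone cast (a plaster model of a row of teeth), pastel blue: 50 mm front (-x) to back (+x), 64 mm wide (y), solid, 28 mm tall base with a horseshoe of paler teeth on top, 37 mm in all. Front (36 mm wide) and heel are upright parallel flats, 50 mm apart: grip across x. Origin: centre of the underside, z up. About 0.17 kg. Starts in a tray of another colour, underside 4 mm above the bench.
- cast_green: green dental stone cast (a plaster model of a row of teeth), pastel green: 50 mm front (-x) to back (+x), 64 mm wide (y), solid, 28 mm tall base with a horseshoe of paler teeth on top, 37 mm in all. Front (36 mm wide) and heel are upright parallel flats, 50 mm apart: grip across x. Origin: centre of the underside, z up. About 0.17 kg. Starts in a tray of another colour, underside 4 mm above the bench.
- cast_yellow: yellow dental stone cast (a plaster model of a row of teeth), pastel yellow: 50 mm front (-x) to back (+x), 64 mm wide (y), solid, 28 mm tall base with a horseshoe of paler teeth on top, 37 mm in all. Front (36 mm wide) and heel are upright parallel flats, 50 mm apart: grip across x. Origin: centre of the underside, z up. About 0.17 kg. Starts in a tray of another colour, underside 4 mm above the bench.
- tray_blue: blue plastic case tray, fixed to the bench, strong blue: a square 108 mm on the outside, with a 4 mm thick floor (its inner floor is 4 mm above the bench) and a rim 4 mm wide whose top is 10 mm above the bench; 100 mm square inside. Origin: centre of the underside, at bench level; x and y run along its sides, z up.
- tray_green: green plastic case tray, fixed to the bench, strong green: a square 108 mm on the outside, with a 4 mm thick floor (its inner floor is 4 mm above the bench) and a rim 4 mm wide whose top is 10 mm above the bench; 100 mm square inside. Origin: centre of the underside, at bench level; x and y run along its sides, z up.
- tray_yellow: yellow plastic case tray, fixed to the bench, strong yellow: a square 108 mm on the outside, with a 4 mm thick floor (its inner floor is 4 mm above the bench) and a rim 4 mm wide whose top is 10 mm above the bench; 100 mm square inside. Origin: centre of the underside, at bench level; x and y run along its sides, z up.
- pad: round light grey rest pad, fixed to the bench, empty at the start: 110 mm in diameter, 4 mm thick, no rim. Origin: centre of its underside, at bench level; its top is 4 mm above the bench.
- bowl: bystander: white mixing bowl, 110 mm across and 50 mm tall, standing loose on the bench beyond the trays. Origin: centre of its underside.
- jar: bystander: amber glass jar with a white lid, about 52 mm across and 70 mm tall, standing loose on the bench beyond the trays. Origin: centre of its underside.
- spatula: bystander: plaster spatula with a wooden handle lying loose on the bench to the robot's left. Origin: on its underside, x along the tool from the handle to the blade.
Things that resemble listed ones, but are neither listed nor needed, are in the scene too. Leave any black or purple look-alike of the cast_green alone.

How it is judged:
By the outcome, as a careful person would: the job done as asked, in the order asked, and still so for the second after the job is handed in, with the robot touching nothing.
It also fails if it takes over 96 s, if anything falls off the work surface, if the arm or the gripper's body presses on something with over 40 N, if the wrist force passes 120 N, or if a joint passes its speed limit or range.

## Working session

There is one attempt and no reset: what is moved stays moved. The work goes in short steps, Python scripts to look and compute and a tool call to move; the robot and the scene stay as the last step left them, time stands still between calls to the robot, and variables do not carry over. Pictures are saved under pics/ and viewed, at most 14 in all, crops included, and the job is handed in when it is done.

Besides the shell and the picture viewer there is one more tool, called after "Request:" as name(argument=value, ...) on one line, values as JSON. servo_tool: Moves the arm, as the interface text tells. Its arguments: {"type":"object","properties":{"commands":{"type":"array"},"squeeze":{"type":"number"}},"required":["commands"]}

```bash
mkdir -p pics; ls; python3 - <<'E'
from rig import *
import cv2,numpy as np
for n in("top","scene"):
    c=capture(n); cv2.imwrite(f"pics/{n}0.png",c["pixels"][...,::-1]); np.savez(f"{n}0.npz",**c)
    print({k:v for k,v in c.items() if k not in("pixels","z_map")})
print(sense())
E
```

```text
pics
{'fx': 438.40753298389086, 'fy': 438.40753298389086, 'cx': 327.1592335628794, 'cy': 237.61467900879904, 'distortion': array([0.02354552, 0.        , 0.        , 0.        , 0.        ]), 'rvec': array([ 2.13027866, -2.09048354,  0.22765017]), 'tvec': array([ 37.53660248, 581.57374134, 853.29504474])}
{'fx': 460.1505060944791, 'fy': 460.1505060944791, 'cx': 323.16494572213804, 'cy': 238.71675281019574, 'distortion': array([-0.07825021,  0.        ,  0.        ,  0.        ,  0.        ]), 'rvec': array([ 1.9106267 ,  1.85200678, -0.54829198]), 'tvec': array([ -69.68933264, -435.55049551, 1497.61832818])}
{'time_s': 0.1, 'joints': array([-1.54342593e+00,  3.13385326e-01,  1.49837320e+00, -4.00983561e-06,
        1.33099040e+00, -2.23407674e-01]), 'dq': array([-0.00062965, -0.00325036, -0.00293721,  0.00082388, -0.00064152,
        0.00126696]), 'tau': array([ 1.93150154e-03, -4.12905228e+01, -2.60145092e+01, -2.04698081e-04,
        3.08500246e-03, -4.18173656e-06]), 'eef_pos': array([ 130.25962655, -508.34375303,  230.79221216]), 'ee_rot': array([-5.75552191e-04,  9.92148864e-01,  1.25061176e-01,  5.46395492e-05]), 'force': array([-0.24558952,  0.68991166,  0.47510051]), 'wrist_torque': array([ 0.01870501,  0.03142876, -0.01179831]), 'grip_force': 0.0, 'grip_width': 1.0009028876476584}
```

View pics/top0.png

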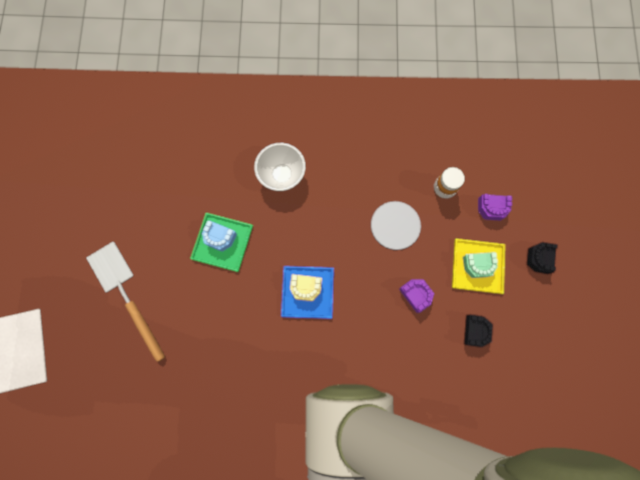

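View pics/scene0.png

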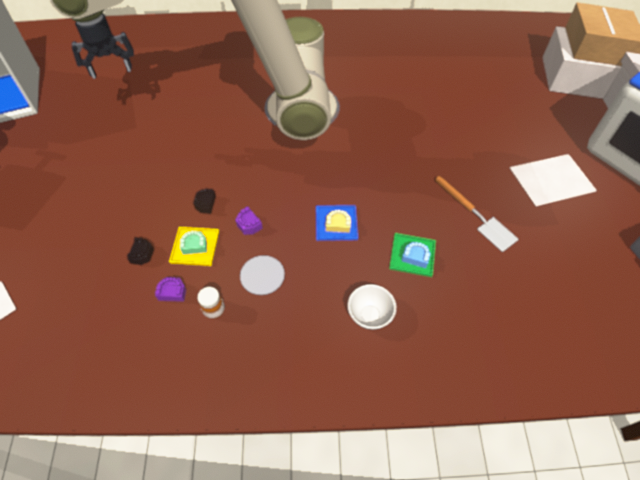

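```bash
cat > h.py <<'E'
import numpy as np,cv2
def load(f): return dict(np.load(f))
def cam(c):
    R=cv2.Rodrigues(c["rvec"])[0]; K=np.array([[c["fx"],0,c["cx"]],[0,c["fy"],c["cy"]],[0,0,1]]); return R,c["tvec"].reshape(3),K
def rays(c,uv):
    R,t,K=cam(c); n=cv2.undistortPoints(np.asarray(uv,float).reshape(-1,1,2),K,c["distortion"]).reshape(-1,2)
    return -R.T@t,np.c_[n,np.ones(len(n))]@R
def plane(c,uv,z):
    o,d=rays(c,uv); return o+d*((z-o[2])/d[:,2])[:,None]
def depthpts(c,uv):
    uv=np.asarray(uv); o,d=rays(c,uv); return o+d*c["z_map"][uv[:,1],uv[:,0]][:,None]
def tri(a,ua,b,ub):
    o1,d1=rays(a,[ua]);o2,d2=rays(b,[ub]); d1,d2=d1[0]/np.linalg.norm(d1),d2[0]/np.linalg.norm(d2)
    s=np.linalg.lstsq(np.c_[d1,-d2],o2-o1,rcond=None)[0]; p,q=o1+s[0]*d1,o2+s[1]*d2
    return (p+q)/2,np.linalg.norm(p-q)
# OpenCV hue ranges, sat, val
COL={"tray_blue":((100,125),(170,255),(60,255)),"tray_green":((55,80),(190,255),(60,255)),"tray_yellow":((22,35),(215,255),(80,255)),
"cast_blue":((95,120),(50,165),(110,255)),"cast_green":((50,80),(40,175),(90,255)),"cast_yellow":((18,32),(60,200),(120,255)),
"pad":((0,180),(0,40),(120,200))}
def blob(c,n,roi=None):
    hsv=cv2.cvtColor(c["pixels"],cv2.COLOR_RGB2HSV); r=COL[n]
    m=cv2.inRange(hsv,tuple(x[0] for x in r),tuple(x[1] for x in r))
    if roi is not None: z=np.zeros_like(m); u,v,w=roi; z[v-w:v+w,u-w:u+w]=255; m&=z
    k,l,s,ce=cv2.connectedComponentsWithStats(m); i=1+np.argmax(s[1:,4])
    v,u=np.nonzero(l==i); return np.c_[u,v]
E
python3 - <<'E'
import rig,inspect
print([n for n in dir(rig) if not n.startswith("__")], getattr(rig,"grip_depth",None))
from h import *
T,S=load("top0.npz"),load("scene0.npz")
roi={"tray_blue":((308,293),(337,223)),"tray_green":((221,242),(413,254)),"tray_yellow":((480,267),(194,246)),
"cast_blue":((218,236),(417,254)),"cast_yellow":((307,288),(339,221)),"cast_green":((481,264),(193,242)),"pad":((396,225),(262,275))}
for n,(a,b) in roi.items():
    w=36 if n[0]!="c" else 26
    out=[]
    for c,q in((T,a),(S,b)):
        uv=blob(c,n,(*q,w)); P=depthpts(c,uv); z=P[:,2]
        zp=10 if n[:4]=="tray" else 4 if n=="pad" else 28+4
        k=z>(6 if n[:4]=="tray" else 2 if n=="pad" else 20)
        X=plane(c,uv[k],zp)[:,:2].astype(np.float32)
        r=cv2.minAreaRect(X); ctr=uv.mean(0); out.append(cv2.minAreaRect(uv.astype(np.float32))[0])
        print(n,len(uv),"z",np.percentile(z,[5,50,95]).round(1),"rect",np.round(r[0],1),np.round(r[1],1),round(r[2],1),"mean",X.mean(0).round(1), "dep", P[k].mean(0).round(1))
    p,e=tri(T,out[0],S,out[1]); print("   tri",p.round(1),round(e,1))
E
```

```text
['PlanningError', 'capture', 'finish_job', 'grip_depth', 'sense'] 18.700000000000003
tray_blue 1529 z [ 1.5  4.4 10.2] rect [472.1  88.9] [104.  104.7] 89.3 mean [464.7  92.9] dep [463.1  92.4  23. ]
tray_blue 657 z [0.  3.7 9.9] rect [477.1  88.1] [102.3 105.1] 88.5 mean [488.3  78.3] dep [496.4  77.8  21.6]
   tri [472.4  89.7  -0.8] 0.3Traceback (most recent call last):
  File "<stdin>", line 11, in <module>
  File "h.py", line 24, in blob
    k,l,s,ce=cv2.connectedComponentsWithStats(m); i=1+np.argmax(s[1:,4])
                                                      ~~~~~~~~~^^^^^^^^^
    return _wrapfunc(a, 'argmax', axis=axis, out=out, **kwds)
    return bound(*args, **kwds)
ValueError: attempt to get argmax of an empty sequence
```

```bash
python3 - <<'E'
from h import *
for f,pts in(("top0.npz",[(235,262),(200,260),(217,238),(226,240),(307,296),(300,293),(457,260),(478,288),(480,270),(396,225)]),("scene0.npz",[(398,262),(425,268),(417,262),(410,257),(338,228),(185,258),(193,249),(262,275)])):
    c=load(f); h=cv2.cvtColor(c["pixels"],cv2.COLOR_RGB2HSV)
    print([(p,h[p[1],p[0]].tolist()) for p in pts])
E
python3 - <<'E'
import cv2,numpy as np
a=cv2.imread("pics/top0.png"); b=cv2.imread("pics/scene0.png")
f=lambda i,u,v:cv2.resize(i[v-30:v+30,u-30:u+30],(260,260),interpolation=0)
cv2.imwrite("pics/crops.png",np.vstack([np.hstack([f(a,221,242),f(a,308,292),f(a,480,267)]),np.hstack([f(b,413,254),f(b,337,223),f(b,194,246)])]))
E
```

```text
[((235, 262), [69, 157, 200]), ((200, 260), [68, 155, 192]), ((217, 238), [104, 86, 240]), ((226, 240), [104, 73, 196]), ((307, 296), [28, 46, 237]), ((300, 293), [28, 49, 245]), ((457, 260), [26, 215, 244]), ((478, 288), [27, 213, 239]), ((480, 270), [62, 39, 235]), ((396, 225), [20, 4, 211])]
[((398, 262), [68, 190, 203]), ((425, 268), [75, 165, 190]), ((417, 262), [107, 128, 196]), ((410, 257), [103, 116, 249]), ((338, 228), [23, 145, 222]), ((185, 258), [28, 255, 253]), ((193, 249), [65, 95, 185]), ((262, 275), [150, 4, 217])]
```

View pics/crops.png

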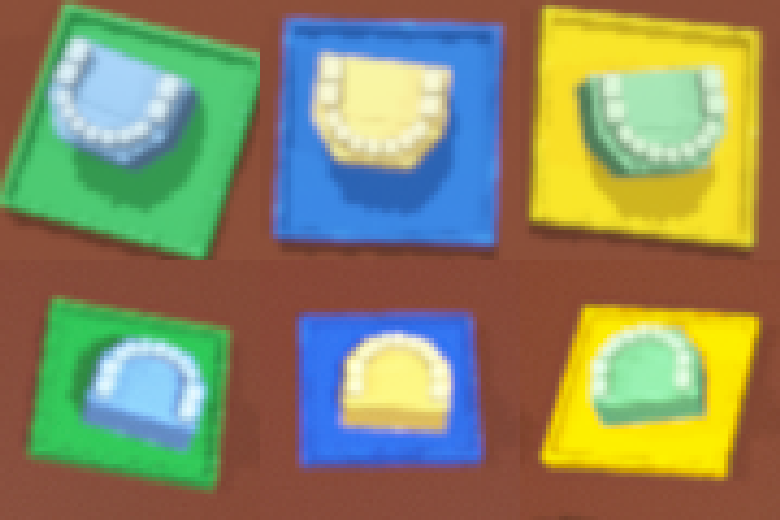

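```bash
cat >> h.py <<'E'
H={"green":(55,80),"blue":(100,125),"yellow":(22,35),"pad":(0,180)}
def hsv(c): return cv2.cvtColor(c["pixels"],cv2.COLOR_RGB2HSV).astype(int)
def region(c,xy,w,col,kind):
    """pixels near world xy: kind 'tray' (strong) or 'cast' (pale)"""
    R,t,K=cam(c); q=cv2.projectPoints(np.array([[*xy,10.]]),c["rvec"],c["tvec"],K,c["distortion"])[0].ravel().astype(int)
    h=hsv(c); V,U=np.mgrid[:480,:640]; m=(abs(U-q[0])<w)&(abs(V-q[1])<w)
    lo,hi=H[col]; s=h[...,1]; thr=145 if col=="green" else 170
    hue=(h[...,0]>=lo-3)&(h[...,0]<=hi+3)
    if kind=="tray": m&=hue&(s>thr)&(h[...,2]>70)
    elif kind=="pad": m&=(s<40)&(h[...,2]>110)
    else: m&=(hue&(s<=thr+5)|(s<45))&(h[...,2]>95)
    k,l,st,_=cv2.connectedComponentsWithStats(m.astype(np.uint8)); i=1+np.argmax(st[1:,4]); v,u=np.nonzero(l==i)
    return np.c_[u,v]
E
cat > meas.py <<'E'
from h import *
def rect(X):
    r=cv2.minAreaRect(X.astype(np.float32)); return f"c {np.round(r[0],1)} s {np.round(r[1],1)} a {r[2]:.1f}"
def meas(T,S,places):
    for kind,col,xy in places:
        mid=[]
        for n,c in(("top",T),("scene",S)):
            uv=region(c,xy,34,col,kind); P=depthpts(c,uv); mid.append(cv2.minAreaRect(uv.astype(np.float32))[0])
            if kind=="cast":
                k=(P[:,2]>12)&(P[:,2]<50)&(np.hypot(*(P[:,:2]-np.array(xy)).T)<75); Q=P[k]
                g=(Q[:,2]>26); print(kind,col,n,len(uv),"z",np.percentile(Q[:,2],[5,50,95]).round(1),"all",rect(Q[:,:2]),"| top",rect(Q[g,:2]))
            else:
                z=10 if kind=="tray" else 4
                print(kind,col,n,len(uv),"z",np.percentile(P[:,2],[5,50,95]).round(1),rect(plane(c,uv,z)[:,:2]))
        p,e=tri(T,mid[0],S,mid[1]); print("   tri",p.round(1),round(e,1))
E
python3 - <<'E'
from meas import *
T,S=load("top0.npz"),load("scene0.npz")
# rough
g=plane(T,[(221,242),(308,292),(480,267),(396,225)],8)[:,:2]
print(g.round())
meas(T,S,[("tray","green",g[0]),("tray","blue",g[1]),("tray","yellow",g[2]),("pad","pad",g[3]),("cast","blue",g[0]),("cast","yellow",g[1]),("cast","green",g[2])])
E
```

```text
[[ 578.  282.]
 [ 472.   88.]
 [ 533. -286.]
 [ 624. -104.]]
tray green top 1419 z [ 1.3  4.4 10.4] c [578.1 280.2] s [105.3 104. ] a 76.2
tray green scene 878 z [0.6 3.9 9.7] c [583.7 278.8] s [105.  107.9] a 76.0
   tri [ 5.794e+02  2.827e+02 -2.000e-01] 1.3
tray blue top 1516 z [ 1.5  4.4 10.1] c [472.1  88.9] s [104.  104.5] a 89.3
tray blue scene 650 z [-0.   3.7  9.8] c [478.6  88.1] s [102.5 108.1] a 88.5
   tri [472.4  89.7  -0.7] 0.3
tray yellow top 1844 z [-0.6  4.1 10.6] c [ 536.6 -281.9] s [113. 113.] a 84.4
tray yellow scene 1093 z [-1.3  3.4 10. ] c [ 541.8 -282.7] s [114.  117.1] a 84.3
   tri [ 5.370e+02 -2.866e+02  5.000e-01] 1.0
pad pad top 1877 z [0.6 3.6 6.6] c [ 624.5 -103.8] s [108.2 109.8] a 1.1
pad pad scene 1370 z [-0.8  2.7  5.9] c [ 629.6 -105.6] s [108.4 108.1] a 88.5
   tri [ 626.1 -105.9   -4.9] 1.2
cast blue top 651 z [25.5 33.  42.3] all c [586.2 286.2] s [64.4 49.5] a 64.9 | top c [586.2 286.2] s [64.4 49.5] a 64.9
cast blue scene 498 z [16.6 31.6 41.2] all c [591.9 284.3] s [62.9 48.4] a 69.7 | top c [592.  283.9] s [63.8 46.8] a 72.8
   tri [588.6 287.4  19.5] 2.1
cast yellow top 702 z [29.5 32.8 42.1] all c [479.8  92.8] s [63.9 49.9] a 84.0 | top c [479.8  92.8] s [63.9 49.9] a 84.0
cast yellow scene 485 z [16.1 31.5 40.7] all c [481.8  92.1] s [63.  53.4] a 86.8 | top c [481.6  92.2] s [62.8 53.4] a 86.3
   tri [479.9  92.9  18. ] 2.1
cast green top 651 z [23.2 32.4 41.9] all c [ 534.9 -279.4] s [47.5 60.1] a 6.3 | top c [ 534.9 -279.4] s [47.5 60.1] a 6.3
cast green scene 439 z [16.3 31.  40.4] all c [ 541.2 -280.9] s [47.6 59.2] a 5.5 | top c [ 541.2 -280.4] s [47.2 59. ] a 3.8
   tri [ 536.7 -283.9   17.1] 1.5
```

```bash
cat > heel.py <<'E'
from h import *
def heel(S,xy,col):
    """heel direction from scene view: lowest mask pixel per column = heel bottom edge, ray onto z=4; top edge not used"""
    uv=region(S,xy,34,col,"cast"); us=np.unique(uv[:,0]); us=us[len(us)//6:-(len(us)//6)]
    e=np.array([(u,uv[uv[:,0]==u,1].max()+.5) for u in us]); X=plane(S,e,5)[:,:2]
    d=cv2.fitLine(X.astype(np.float32),cv2.DIST_HUBER,0,.01,.01).ravel()[:2]; a=np.degrees(np.arctan2(d[1],d[0]))
    return (a+90)%180-90 if 0 else ((a-90+90)%180)-90
E
python3 - <<'E'
from meas import *; from heel import heel
T,S=load("top0.npz"),load("scene0.npz")
for col,xy in(("blue",(582,282)),("yellow",(475,89)),("green",(537,-284))): print(col,"yaw",round(heel(S,xy,col),1))
for c in(T,S):
    uv=region(c,(535,-284),34,"yellow","tray"); h=hsv(c)[uv[:,1],uv[:,0]]; m=np.zeros((480,640),np.uint8); k=(h[:,2]>120)&(h[:,0]>20); m[uv[k,1],uv[k,0]]=1
    m=cv2.morphologyEx(m,cv2.MORPH_OPEN,np.ones((3,3),np.uint8)); v,u=np.nonzero(m); print(len(uv),len(u),rect(plane(c,np.c_[u,v],10)[:,:2]))
# jar/bowl/spare
print(plane(T,[(451,180),(280,167),(495,207),(418,295),(479,331)],40)[:,:2].round())
E
```

```text
blue yaw -20.8
yellow yaw -1.6
green yaw 4.3
1844 1802 c [ 536.4 -282. ] s [111.7 112.1] a 84.4
1093 1052 c [ 541.4 -282.8] s [112.  115.6] a 84.5
[[ 720. -221.]
 [ 743.  156.]
 [ 660. -314.]
 [ 467. -143.]
 [ 397. -265.]]
```

```bash
cat > go.py <<'E'
import sys,numpy as np
from rig import *
from scipy.spatial.transform import Rotation as Ro
def go(x,y,z,yaw):
    """shift (m) in present tool axes and turn about tool z (units) to put TCP at x,y,z closing along cast yaw (deg)"""
    s=sense(); R=Ro.from_quat(np.roll(s["ee_rot"],-1)); d=R.inv().apply(np.array([x,y,z])-s["eef_pos"])/1000
    f=np.radians(yaw+90); G=Ro.from_matrix(np.array([[np.cos(f),np.sin(f),0],[np.sin(f),-np.cos(f),0],[0,0,-1.]]).T.T)
    rv=np.degrees((R.inv()*G).as_rotvec())/6
    G2=G.inv().apply(np.array([x,y,z])-s["eef_pos"])/1000
    print("t",round(s["time_s"],2),"pos",s["eef_pos"].round(1),"q",s["joints"].round(2),"F",s["force"].round(1),"gw",round(s["grip_width"],3),"gf",round(s["grip_force"],1)); print("shift now-axes",d.round(4),"after-turn axes",G2.round(4),"turn",rv.round(2))
if __name__=="__main__": go(*map(float,sys.argv[1:5]))
E
python3 go.py 538 -281 150 4.5
```

```text
t 0.1 pos [ 130.3 -508.3  230.8] q [-1.54  0.31  1.5  -0.    1.33 -0.22] F [-0.2  0.7  0.5] gw 1.001 gf 0.0
shift now-axes [ 0.4514 -0.119   0.081 ] after-turn axes [0.1947 0.4243 0.0808] turn [-1.000e-02 -1.000e-02 -1.336e+01]
```

Request:
servo_tool(commands=[[-0.4,[0.0376,-0.0099,0],[0,0,0]],[-0.4,[0.0376,-0.0099,0],[0,0,0]],[-0.4,[0.0376,-0.0099,0],[0,0,0]],[-0.4,[0.0376,-0.0099,0],[0,0,0]],[-0.4,[0.0376,-0.0099,0],[0,0,0]],[-0.4,[0.0376,-0.0099,0],[0,0,0]],[-0.4,[0.0376,-0.0099,0],[0,0,0]],[-0.4,[0.0376,-0.0099,0],[0,0,0]],[-0.4,[0.0376,-0.0099,0],[0,0,0]],[-0.4,[0.0376,-0.0099,0],[0,0,0]]], squeeze=45)

```text
time_s: 0.93
eef_pos: [471.4, -317.9, 231.0]
ee_rot: [-0.0, 0.992, 0.125, -0.0]
force: [0.0, -0.4, -0.7]
grip_width: 0.7
grip_force: 0.0
```

Request:
servo_tool(commands=[[-0.4,[0,0,0],[0,0,-1]],[-0.4,[0,0,0],[0,0,-1]],[-0.4,[0,0,0],[0,0,-1]],[-0.4,[0,0,0],[0,0,-1]],[-0.4,[0,0,0],[0,0,-1]],[-0.4,[0,0,0],[0,0,-1]],[-0.4,[0,0,0],[0,0,-1]],[-0.4,[0,0,0],[0,0,-1]],[-0.4,[0,0,0],[0,0,-1]],[-0.4,[0,0,0],[0,0,-1]]])

```text
time_s: 1.77
eef_pos: [469.8, -319.2, 230.9]
ee_rot: [-0.0, 0.795, 0.606, -0.0]
force: [0.1, 0.9, -0.1]
grip_width: 0.699
grip_force: 0.0
```

```bash
python3 go.py 538 -281 150 4.5
```

```text
t 1.77 pos [ 469.8 -319.2  230.9] q [-0.8   0.41  1.36  0.    1.37 -0.54] F [ 0.1  0.9 -0.1] gw 0.699 gf 0.0
shift now-axes [0.0549 0.0557 0.0809] after-turn axes [0.0328 0.0709 0.0809] turn [-0.01 -0.01 -3.31]
```

Request:
servo_tool(commands=[[-0.4,[0,0,0],[0,0,-1]],[-0.4,[0,0,0],[0,0,-1]],[-0.4,[0,0,0],[0,0,-1]],[-0.4,[0,0,0],[0,0,-0.31]],[-0.4,[0.011,0.0237,0.02],[0,0,0]],[-0.4,[0.011,0.0237,0.02],[0,0,0]],[-0.4,[0.0108,0.0235,0.02],[0,0,0]],[-0.4,[0,0,0.035],[0,0,0]],[-0.4,[0,0,0.035],[0,0,0]],[-0.4,[0,0,0],[0,0,0]]])

```text
time_s: 2.6
eef_pos: [535.6, -278.9, 94.4]
ee_rot: [-0.006, 0.68, 0.733, -0.0]
force: [-1.1, 0.5, -1.8]
grip_width: 0.702
grip_force: 0.0
```

```bash
python3 go.py 538 -281 4 4.5; python3 - <<'E'
from rig import *
import cv2,numpy as np
I=[]
for n in("top","scene"):
    c=capture(n); np.savez(f"{n}1.npz",**c); I.append(c["pixels"][...,::-1])
f=lambda i,u,v:cv2.resize(i[v-50:v+50,u-50:u+50],(400,400))
cv2.imwrite("pics/g1.png",np.hstack([f(I[0],480,267),f(I[1],194,246)]))
E
```

```text
t 2.6 pos [ 535.6 -278.9   94.4] q [-0.67  0.62  1.4  -0.    1.13 -0.75] F [-1.1  0.5 -1.8] gw 0.702 gf 0.0
shift now-axes [-0.003   0.003   0.0903] after-turn axes [-0.0023  0.0022  0.0904] turn [-0.09 -0.08 -0.04]
```

View pics/g1.png

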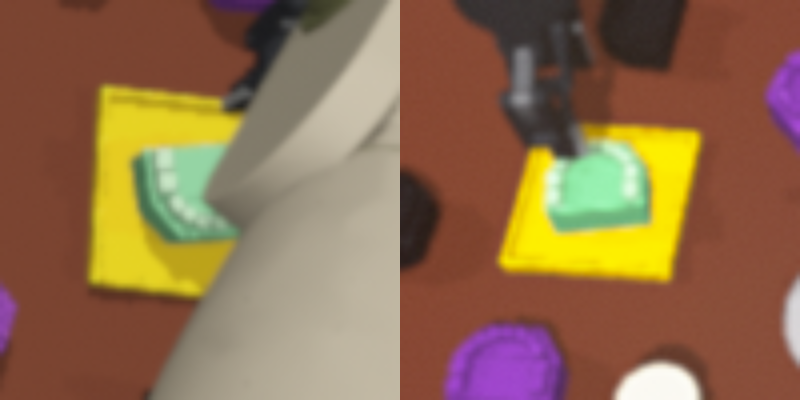

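Request:
servo_tool(commands=[[-0.55,[0,0,0],[0,0,0]],[-0.55,[0,0,0.03],[0,0,0]],[-0.55,[0,0,0.02],[0,0,0]],[-0.55,[0,0,0],[0,0,0]],[-0.55,[0,0,0],[0,0,0]]])

```text
time_s: 3.12
eef_pos: [538.7, -282.0, 53.0]
ee_rot: [0.001, 0.681, 0.733, 0.0]
force: [-0.1, 0.0, -0.6]
grip_width: 0.778
grip_force: 0.0
```

```bash
python3 go.py 538 -281 4 4.5
```

```text
t 3.12 pos [ 538.7 -282.    53. ] q [-0.67  0.67  1.43 -0.    1.04 -0.75] F [-0.1  0.  -0.6] gw 0.778 gf 0.0
shift now-axes [ 0.0011 -0.0007  0.049 ] after-turn axes [ 0.0011 -0.0006  0.049 ] turn [ 0.01  0.01 -0.05]
```

Request:
servo_tool(commands=[[-0.55,[0,0,0.015],[0,0,0]],[-0.55,[0,0,0.015],[0,0,0]],[-0.55,[0,0,0.01],[0,0,0]],[-0.55,[0,0,0.009],[0,0,0]],[-0.55,[0,0,0],[0,0,0]],[-0.55,[0,0,0],[0,0,0]]])

```text
time_s: 3.62
eef_pos: [538.6, -281.7, 3.1]
ee_rot: [0.0, 0.681, 0.733, 0.0]
force: [0.4, -0.5, 0.0]
grip_width: 0.779
grip_force: 0.0
```

Request:
servo_tool(commands=[[0,[0,0,0],[0,0,0]],[0,[0,0,0],[0,0,0]],[0,[0,0,0],[0,0,0]],[0,[0,0,0],[0,0,0]],[0,[0,0,0],[0,0,0]],[0,[0,0,0],[0,0,0]]])

```text
time_s: 4.12
eef_pos: [538.8, -281.9, 3.5]
ee_rot: [0.001, 0.681, 0.733, 0.0]
force: [0.1, 0.1, 6.0]
grip_width: 0.576
grip_force: 48.1
```

```bash
python3 go.py 538 -281 154 4.5; python3 - <<'E'
from rig import *
import cv2,numpy as np
I=[]
for n in("top","scene"):
    c=capture(n); I.append(c["pixels"][...,::-1])
f=lambda i,u,v:cv2.resize(i[v-50:v+50,u-50:u+50],(400,400))
cv2.imwrite("pics/g2.png",np.hstack([f(I[0],480,267),f(I[1],194,246)]))
E
```

```text
t 4.12 pos [ 538.8 -281.9    3.5] q [-0.67  0.75  1.45 -0.    0.94 -0.75] F [0.1 0.1 6. ] gw 0.576 gf 48.1
shift now-axes [ 0.0007 -0.0005 -0.1505] after-turn axes [ 0.0009 -0.0007 -0.1505] turn [ 0.01  0.01 -0.04]
```

View pics/g2.png

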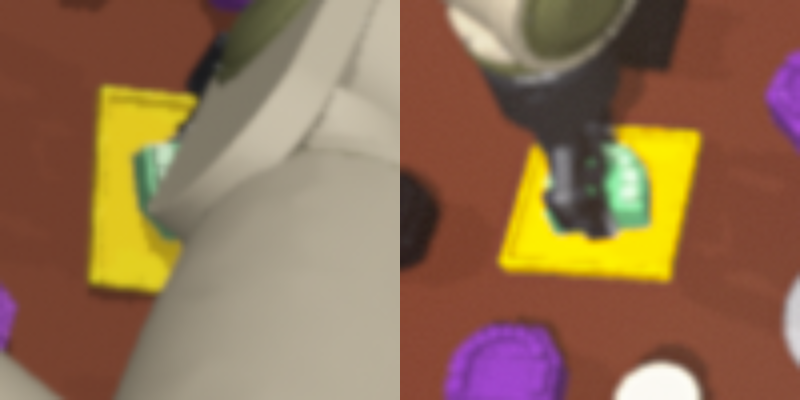

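```bash
python3 - <<'E'
from h import *
for n,cr in(("scene0.npz",(144,196)),("top0.npz",(430,217))):
    c=load(n); R,t,K=cam(c)
    p=cv2.projectPoints(np.array([[568,-281.9,20.],[538.8,-281.9,4],[538.8,-281.9,32]]),c["rvec"],c["tvec"],K,c["distortion"])[0].reshape(-1,2)
    print(n,((p-cr)*4).round())
S=load("scene0.npz")
# heel corners in crop pixels (548,213),(560,230),(650,222): bottom edge on z=4
print(plane(S,np.array([(558,230),(650,224)])/4+np.array([144,196]),4).round(1), plane(S,np.array([(548,208),(652,204)])/4+np.array([144,196]),30).round(1))
E
```

```text
scene0.npz [[193. 223.]
 [204. 198.]
 [195. 174.]]
top0.npz [[197. 133.]
 [190. 191.]
 [208. 183.]]
[[569.6 -51.4   4. ]
 [566.7   7.5   4. ]] [[569.2 -56.1  30. ]
 [568.1   9.3  30. ]]
```

Request:
servo_tool(commands=[[0,[0,0,-0.005],[0,0,0]],[0,[0,0,-0.01],[0,0,0]],[0,[0,0,-0.02],[0,0,0]],[0,[0,0,-0.03],[0,0,0]],[0,[0,0,-0.03],[0,0,0]],[0,[0,0,-0.03],[0,0,0]],[0,[0,0,-0.02],[0,0,0]],[0,[0,0,0],[0,0,0]]])

```text
time_s: 4.88
eef_pos: [539.7, -282.4, 152.8]
ee_rot: [0.004, 0.68, 0.733, 0.0]
force: [0.3, -0.7, -0.4]
grip_width: 0.574
grip_force: 47.4
```

```bash
python3 go.py 627 -109 148 4.5
```

```text
t 4.88 pos [ 539.7 -282.4  152.8] q [-0.67  0.56  1.34  0.    1.23 -0.75] F [ 0.3 -0.7 -0.4] gw 0.574 gf 47.4
shift now-axes [0.1665 0.0999 0.0045] after-turn axes [0.1661 0.1007 0.0048] turn [ 0.06  0.05 -0.04]
```

Request:
servo_tool(commands=[[0,[0.0238,0.0143,0],[0,0,0]],[0,[0.0238,0.0143,0],[0,0,0]],[0,[0.0238,0.0143,0],[0,0,0]],[0,[0.0238,0.0143,0],[0,0,0]],[0,[0.0238,0.0143,0],[0,0,0]],[0,[0.0238,0.0143,0],[0,0,0]],[0,[0.0238,0.0143,0],[0,0,0]],[0,[0,0,0],[0,0,0]],[0,[0,0,0],[0,0,0]]])

```text
time_s: 5.63
eef_pos: [625.6, -106.7, 146.4]
ee_rot: [-0.001, 0.68, 0.733, -0.0]
force: [-0.4, -1.1, -1.1]
grip_width: 0.576
grip_force: 47.3
```

```bash
python3 go.py 627 -109 4.5 4.5;  python3 - <<'E'
from rig import *
import cv2,numpy as np
from h import *
I=[]
for n in("top","scene"):
    c=capture(n); I.append(c["pixels"][...,::-1]);np.savez(f"{n}2.npz",**c)
f=lambda i,u,v:cv2.resize(i[v-60:v+40,u-50:u+50],(400,400))
cv2.imwrite("pics/g3.png",np.hstack([f(I[0],396,225),f(I[1],262,265)]))
E
```

```text
t 5.63 pos [ 625.6 -106.7  146.4] q [-0.35  0.62  1.25 -0.    1.27 -0.43] F [-0.4 -1.1 -1.1] gw 0.576 gf 47.3
shift now-axes [-0.0025  0.0014  0.1419] after-turn axes [-0.0024  0.0012  0.1419] turn [-0.01 -0.01 -0.02]
```

View pics/g3.png

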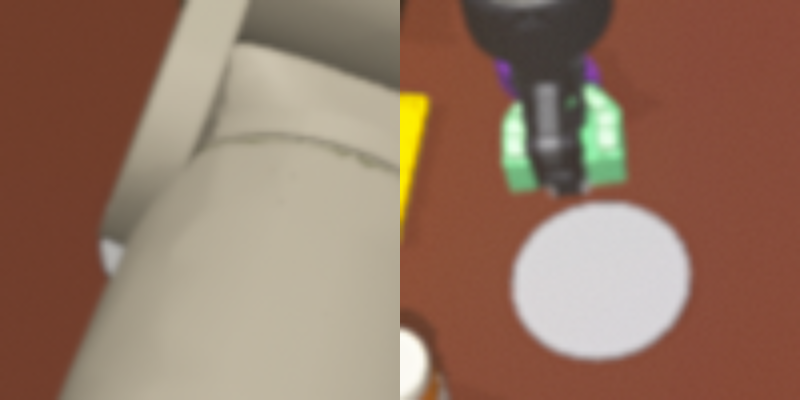

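```bash
python3 - <<'E'
from h import *
S=load("scene2.npz")
o,d=rays(S,np.array([(113,191),(226,181)])/4+np.array([212,205])); print((o+d*((147-o[2])/d[:,2])[:,None]).round(1))
S=load("scene0.npz")
print(plane(S,np.array([(158,230),(250,224)])/4+np.array([144,196]),4).round(1), plane(S,np.array([(148,208),(252,204)])/4+np.array([144,196]),30).round(1))
E
```

```text
[[ 653.7 -136.7  147. ]
 [ 648.9  -74.6  147. ]]
[[ 562.6 -309.1    4. ]
 [ 559.6 -249.9    4. ]] [[ 562.4 -309.2   30. ]
 [ 561.1 -243.2   30. ]]
```

Request:
servo_tool(commands=[[0,[0.002,0.001,0.02],[0,0,0]],[0,[0,0,0.035],[0,0,0]],[0,[0,0,0.035],[0,0,0]],[0,[0,0,0.025],[0,0,0]],[0,[0,0,0.012],[0,0,0]],[0,[0,0,0.006],[0,0,0]],[0,[0,0,0],[0,0,0]],[0,[0,0,0],[0,0,0]]])

```text
time_s: 6.4
eef_pos: [627.4, -106.5, 15.8]
ee_rot: [0.001, 0.681, 0.733, 0.0]
force: [0.7, -0.1, -1.4]
grip_width: 0.582
grip_force: 47.3
```

```bash
python3 go.py 626.5 -104.7 4 4.5
```

```text
t 6.4 pos [ 627.4 -106.5   15.8] q [-0.35  0.78  1.35 -0.    1.01 -0.43] F [ 0.7 -0.1 -1.4] gw 0.582 gf 47.3
shift now-axes [ 0.0019 -0.0007  0.0118] after-turn axes [ 0.0019 -0.0007  0.0118] turn [ 0.02  0.01 -0.05]
```

Request:
servo_tool(commands=[[0,[0.002,-0.0007,0.005],[0,0,0]],[0,[0,0,0.004],[0,0,0]],[0,[0,0,0.0015],[0,0,0]],[0,[0,0,0.0008],[0,0,0]],[0,[0,0,0],[0,0,0]],[0,[0,0,0],[0,0,0]]])

```text
time_s: 6.9
eef_pos: [625.9, -103.8, 3.5]
ee_rot: [0.0, 0.68, 0.733, 0.0]
force: [-3.2, 1.9, 3.9]
grip_width: 0.577
grip_force: 47.9
```

Request:
servo_tool(commands=[[-0.25,[0,0,0],[0,0,0]],[-0.35,[0,0,0],[0,0,0]],[-0.55,[0,0,0],[0,0,0]],[-0.55,[0,0,0],[0,0,0]],[-0.55,[0,0,0],[0,0,0]]])

```text
time_s: 7.32
eef_pos: [625.8, -103.9, 2.9]
ee_rot: [0.0, 0.681, 0.733, -0.0]
force: [-0.0, 0.4, -0.5]
grip_width: 0.777
grip_force: 0.0
```

Request:
servo_tool(commands=[[-0.55,[0,0,-0.01],[0,0,0]],[-0.55,[0,0,-0.02],[0,0,0]],[-0.55,[0,0,-0.03],[0,0,0]],[-0.55,[0,0,-0.03],[0,0,0]],[-0.55,[0,0,-0.03],[0,0,0]],[-0.55,[0,0,-0.02],[0,0,0]],[-0.55,[0,0,0],[0,0,0]]])

```text
time_s: 7.9
eef_pos: [627.6, -104.5, 148.9]
ee_rot: [0.004, 0.68, 0.733, 0.002]
force: [-0.2, -0.0, 1.0]
grip_width: 0.777
grip_force: 0.0
```

```bash
python3 go.py 480.5 92 144 -2.5
```

```text
t 7.9 pos [ 627.6 -104.5  148.9] q [-0.35  0.62  1.25 -0.    1.26 -0.42] F [-0.2 -0.   1. ] gw 0.777 gf 0.0
shift now-axes [ 0.2068 -0.1322  0.0031] after-turn axes [ 0.1899 -0.1556  0.0049] turn [0.08 0.03 1.12]
```

Request:
servo_tool(commands=[[-0.55,[0.0295,-0.0189,0],[0,0,0]],[-0.55,[0.0295,-0.0189,0],[0,0,0]],[-0.55,[0.0295,-0.0189,0],[0,0,0]],[-0.55,[0.0295,-0.0189,0],[0,0,0]],[-0.55,[0.0295,-0.0189,0],[0,0,0]],[-0.55,[0.0295,-0.0189,0],[0,0,0]],[-0.55,[0.0295,-0.0189,0],[0,0,0]],[-0.55,[0,0,0],[0,0,1]],[-0.55,[0,0,0.03],[0,0,0.2]],[-0.55,[0,0,0.03],[0,0,0]]])

```text
time_s: 8.73
eef_pos: [479.2, 92.8, 83.6]
ee_rot: [0.002, 0.725, 0.688, 0.001]
force: [-0.1, 0.1, -1.7]
grip_width: 0.777
grip_force: 0.0
```

```bash
python3 go.py 480.5 92.3 4 -3;  python3 - <<'E'
from rig import *
from meas import *; from heel import heel
I=[]
for n in("top","scene"):
    c=capture(n); I.append(c["pixels"][...,::-1]);np.savez(f"{n}3.npz",**c)
f=lambda i,u,v:cv2.resize(i[v-60:v+40,u-50:u+50],(400,400))
cv2.imwrite("pics/g4.png",np.hstack([f(I[0],396,225),f(I[1],262,265)]))
try: meas(load("top3.npz"),load("scene3.npz"),[("cast","green",(627,-105))]); print(heel(load("scene3.npz"),(627,-105),"green"))
except Exception as e: print(e)
E
```

```text
t 8.73 pos [479.2  92.8  83.6] q [-0.05  0.41  1.79 -0.    0.94  0.  ] F [-0.1  0.1 -1.7] gw 0.777 gf 0.0
shift now-axes [-0.0005  0.001   0.0796] after-turn axes [-0.0005  0.0013  0.0796] turn [ 0.04 -0.    0.  ]
cast green top 1881 z [20.6 32.5 41.6] all c [ 624.6 -104.7] s [50.6 64.3] a 4.2 | top c [ 624.7 -104.7] s [50.4 64.3] a 4.2
cast green scene 1376 z [17.  31.5 40.7] all c [ 626.9 -104.7] s [51.8 64.1] a 4.7 | top c [ 626.9 -104.7] s [51.8 63.9] a 4.7
   tri [ 626.1 -105.9   -4.9] 1.2
-1.2489319
```

View pics/g4.png

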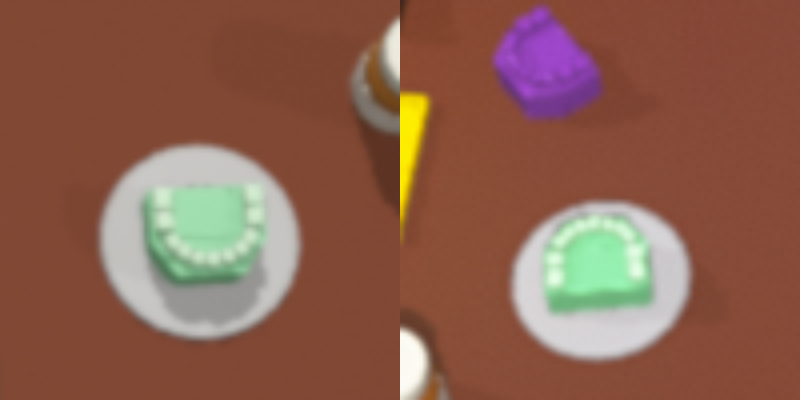

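Request:
servo_tool(commands=[[-0.46,[-0.0005,0.001,0.02],[0,0,0.28]],[-0.46,[0,0,0.02],[0,0,0]],[-0.46,[0,0,0.018],[0,0,0]],[-0.46,[0,0,0.01],[0,0,0]],[-0.46,[0,0,0.006],[0,0,0]],[-0.46,[0,0,0],[0,0,0]],[-0.46,[0,0,0],[0,0,0]]])

```text
time_s: 9.42
eef_pos: [480.2, 91.7, 9.9]
ee_rot: [0.0, 0.735, 0.678, 0.0]
force: [-1.1, 0.4, 0.5]
grip_width: 0.729
grip_force: 0.0
```

```bash
python3 go.py 480.7 92.4 5 -4.7
```

```text
t 9.42 pos [480.2  91.7   9.9] q [-0.05  0.54  1.83  0.    0.77  0.03] F [-1.1  0.4  0.5] gw 0.729 gf 0.0
shift now-axes [0.0007 0.0005 0.0049] after-turn axes [0.0007 0.0005 0.0049] turn [ 0.01 -0.    0.01]
```

Request:
servo_tool(commands=[[-0.46,[0.0007,0.0005,0.0025],[0,0,0]],[-0.46,[0,0,0.0025],[0,0,0]],[-0.46,[0,0,0],[0,0,0]]])

```text
time_s: 9.67
eef_pos: [480.2, 92.4, 4.1]
ee_rot: [0.0, 0.735, 0.678, 0.0]
force: [-0.0, -0.0, -0.5]
grip_width: 0.728
grip_force: 0.0
```

Request:
servo_tool(commands=[[0,[0,0,0],[0,0,0]],[0,[0,0,0],[0,0,0]],[0,[0,0,0],[0,0,0]],[0,[0,0,0],[0,0,0]],[0,[0,0,0],[0,0,0]],[0,[0,0,0],[0,0,0]]])

```text
time_s: 10.17
eef_pos: [480.4, 92.4, 4.4]
ee_rot: [0.0, 0.735, 0.678, 0.0]
force: [-0.4, 0.2, 5.8]
grip_width: 0.576
grip_force: 47.4
```

```bash
python3 go.py 539 -282.4 150 4.5
```

```text
t 10.17 pos [480.4  92.4   4.4] q [-0.05  0.55  1.83  0.    0.76  0.03] F [-0.4  0.2  5.8] gw 0.576 gf 47.4
shift now-axes [-0.3688  0.0889 -0.1455] after-turn axes [-0.3783  0.029  -0.1456] turn [ 0.01 -0.   -1.53]
```

Request:
servo_tool(commands=[[0,[0,0,-0.005],[0,0,0]],[0,[0,0,-0.01],[0,0,0]],[0,[0,0,-0.02],[0,0,0]],[0,[0,0,-0.03],[0,0,0]],[0,[0,0,-0.03],[0,0,0]],[0,[0,0,-0.03],[0,0,0]],[0,[0,0,-0.02],[0,0,0]],[0,[0,0,0],[0,0,0]]])

```text
time_s: 10.83
eef_pos: [481.9, 92.4, 153.5]
ee_rot: [0.003, 0.735, 0.678, 0.003]
force: [0.2, -0.7, -1.2]
grip_width: 0.578
grip_force: 47.3
```

Request:
servo_tool(commands=[[0,[-0.0369,0.0089,0],[0,0,0]],[0,[-0.0369,0.0089,0],[0,0,0]],[0,[-0.0369,0.0089,0],[0,0,0]],[0,[-0.0369,0.0089,0],[0,0,0]],[0,[-0.0369,0.0089,0],[0,0,0]],[0,[-0.0369,0.0089,0],[0,0,0]],[0,[-0.0369,0.0089,0],[0,0,0]],[0,[-0.0369,0.0089,0],[0,0,0]],[0,[-0.0369,0.0089,0],[0,0,0]],[0,[-0.0369,0.0089,0],[0,0,0]]])

```text
time_s: 11.67
eef_pos: [538.4, -284.2, 147.9]
ee_rot: [-0.001, 0.735, 0.678, -0.0]
force: [0.4, 0.5, -1.3]
grip_width: 0.58
grip_force: 47.1
```

Request:
servo_tool(commands=[[0,[0,0,0],[0,0,-0.5]],[0,[0,0,0],[0,0,-0.5]],[0,[0,0,0],[0,0,0]]])

```text
time_s: 11.92
eef_pos: [538.3, -282.8, 147.6]
ee_rot: [-0.001, 0.698, 0.716, -0.0]
force: [-0.6, 0.9, -2.7]
grip_width: 0.58
grip_force: 47.5
```

```bash
python3 go.py 539 -282.4 8 1.5;  python3 - <<'E'
from rig import *
from meas import *; from heel import heel
I=[]
for n in("top","scene"):
    c=capture(n); I.append(c["pixels"][...,::-1]);np.savez(f"{n}4.npz",**c)
T,S=load("top4.npz"),load("scene4.npz")
meas(T,S,[("tray","yellow",(539,-282)),("tray","blue",(475,88.5)),("cast","blue",(588,285))])
f=lambda i,u,v:cv2.resize(i[v-60:v+40,u-50:u+50],(400,400))
cv2.imwrite("pics/g5.png",np.hstack([f(I[0],308,302),f(I[1],194,246)]))
E
```

```text
t 11.92 pos [ 538.3 -282.8  147.6] q [-0.68  0.57  1.34  0.    1.23 -0.7 ] F [-0.6  0.9 -2.7] gw 0.58 gf 47.5
shift now-axes [0.0002 0.001  0.1396] after-turn axes [0.0004 0.0007 0.1396] turn [-0.02 -0.02 -0.02]
tray yellow top 2039 z [ 0.5  4.1 10.2] c [ 536.9 -278.2] s [105.4 112.9] a 84.3
tray yellow scene 1652 z [-1.2  2.9  9.1] c [ 541.9 -282.8] s [114.  116.9] a 84.3
   tri [ 538.  -284.2    1. ] 5.3
tray blue top 2286 z [1.4 4.2 9.7] c [472.1  88.9] s [104.  104.9] a 89.2
tray blue scene 1282 z [-0.2  3.3  9.3] c [478.7  88.4] s [103.1 108.2] a 88.5
   tri [472.4  89.7  -0.7] 0.3
cast blue top 646 z [24.2 32.8 42.2] all c [586.2 286.1] s [63.1 49.6] a 64.3 | top c [586.3 286.3] s [62.6 49.6] a 64.3
cast blue scene 498 z [16.4 31.3 41.6] all c [590.6 284.9] s [63.1 51.1] a 69.4 | top c [590.3 284.9] s [63.2 50. ] a 70.2
   tri [588.6 287.3  18.5] 1.8
```

View pics/g5.png

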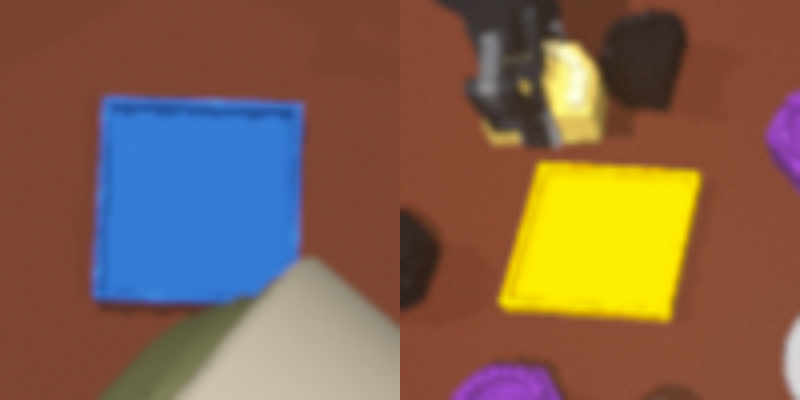

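```bash
python3 - <<'E'
from h import *
S=load("scene0.npz");T=load("top0.npz")
for n,X in(("scene",plane(S,np.array([(140,162),(301,172),(270,321),(100,305)])/4-.4+np.array([144,186]),10)),
 ("top",plane(T,np.array([(541-520,6),(762-520,30),(755-520,246),(530-520,222)])/4.333-.4+np.array([450,237]),10))):
    print(n,X[:,:2].round(1).tolist(),X.mean(0).round(1),[round(float(np.linalg.norm(X[i,:2]-X[i-1,:2])),1) for i in range(4)],[round(float(np.degrees(np.arctan2(*(X[i,:2]-X[i-1,:2])[::-1]))),1) for i in range(4)])
E
```

```text
scene [[480.0, -331.8], [491.2, -223.2], [604.8, -232.4], [590.3, -342.0]] [ 541.6 -282.4   10. ] [110.8, 109.2, 114.0, 110.6] [174.7, 84.1, -4.6, -97.5]
top [[596.6, -232.4], [586.3, -343.6], [477.0, -332.7], [486.5, -222.2]] [ 536.6 -282.7   10. ] [110.5, 111.6, 109.8, 110.9] [-5.3, -95.3, 174.3, 85.0]
```

Request:
servo_tool(commands=[[0,[0.0002,0.001,0.01],[0,0,0.6]],[0,[0,0,0.03],[0,0,0.5]],[0,[0,0,0.035],[0,0,0]],[0,[0,0,0.03],[0,0,0]],[0,[0,0,0.015],[0,0,0]],[0,[0,0,0.006],[0,0,0]],[0,[0,0,0],[0,0,0]],[0,[0,0,0],[0,0,0]]])

```text
time_s: 12.68
eef_pos: [540.4, -282.5, 24.0]
ee_rot: [0.001, 0.739, 0.674, 0.0]
force: [0.9, 0.2, -1.6]
grip_width: 0.582
grip_force: 47.3
```

```bash
python3 go.py 539 -282.5 4.5 -5.1
```

```text
t 12.68 pos [ 540.4 -282.5   24. ] q [-0.67  0.72  1.44 -0.    0.98 -0.58] F [ 0.9  0.2 -1.6] gw 0.582 gf 47.3
shift now-axes [-0.0001 -0.0015  0.0195] after-turn axes [-0.0001 -0.0014  0.0195] turn [ 0.01  0.01 -0.03]
```

Request:
servo_tool(commands=[[0,[0,-0.0013,0.007],[0,0,0]],[0,[0,0,0.006],[0,0,0]],[0,[0,0,0.003],[0,0,0]],[0,[0,0,0.0015],[0,0,0]],[0,[0,0,0],[0,0,0]],[0,[0,0,0],[0,0,0]]])

```text
time_s: 13.18
eef_pos: [538.7, -282.3, 5.6]
ee_rot: [0.0, 0.739, 0.674, 0.0]
force: [0.1, -0.1, -1.7]
grip_width: 0.579
grip_force: 47.4
```

Request:
servo_tool(commands=[[0,[0,0,0.0008],[0,0,0]],[0,[0,0,0.0006],[0,0,0]],[0,[0,0,0],[0,0,0]],[0,[0,0,0],[0,0,0]]])

```text
time_s: 13.52
eef_pos: [538.8, -282.4, 4.4]
ee_rot: [0.0, 0.739, 0.674, 0.0]
force: [-1.1, 0.5, 2.1]
grip_width: 0.58
grip_force: 47.7
```

Contact; release and lift.

Request:
servo_tool(commands=[[-0.25,[0,0,0],[0,0,0]],[-0.35,[0,0,0],[0,0,0]],[-0.5,[0,0,0],[0,0,0]],[-0.5,[0,0,0],[0,0,0]],[-0.5,[0,0,0],[0,0,0]]])

```text
time_s: 13.93
eef_pos: [538.6, -282.3, 4.1]
ee_rot: [0.0, 0.739, 0.674, -0.0]
force: [0.1, 0.8, -0.1]
grip_width: 0.748
grip_force: 0.0
```

Request:
servo_tool(commands=[[-0.5,[0,0,-0.01],[0,0,0]],[-0.5,[0,0,-0.02],[0,0,0]],[-0.5,[0,0,-0.03],[0,0,0]],[-0.5,[0,0,-0.03],[0,0,0]],[-0.5,[0,0,-0.03],[0,0,0]],[-0.5,[0,0,-0.03],[0,0,0]],[-0.5,[0,0,0],[0,0,0]]])

```text
time_s: 14.52
eef_pos: [540.6, -283.7, 161.3]
ee_rot: [0.005, 0.739, 0.674, 0.001]
force: [-0.2, -0.5, 1.4]
grip_width: 0.751
grip_force: 0.0
```

```bash
python3 go.py 588.5 285.5 150 -22
```

```text
t 14.52 pos [ 540.6 -283.7  161.3] q [-0.67  0.55  1.33  0.    1.25 -0.58] F [-0.2 -0.5  1.4] gw 0.751 gf 0.0
shift now-axes [ 0.5712 -0.0043  0.0078] after-turn axes [ 0.5457 -0.1688  0.0113] turn [0.1  0.04 2.79]
```

Request:
servo_tool(commands=[[-0.5,[0.038,0,0],[0,0,0]],[-0.5,[0.038,0,0],[0,0,0]],[-0.5,[0.038,0,0],[0,0,0]],[-0.5,[0.038,0,0],[0,0,0]],[-0.5,[0.038,0,0],[0,0,0]],[-0.5,[0.038,0,0],[0,0,0]],[-0.5,[0.038,0,0],[0,0,0]],[-0.5,[0.038,0,0],[0,0,0]],[-0.5,[0.038,0,0],[0,0,0]],[-0.5,[0.038,0,0],[0,0,0]]])

```text
time_s: 15.35
eef_pos: [573.2, 98.1, 154.6]
ee_rot: [0.0, 0.739, 0.674, 0.0]
force: [0.5, -0.1, 0.1]
grip_width: 0.747
grip_force: 0.0
```

Request:
servo_tool(commands=[[-0.5,[0.038,0,0],[0,0,0]],[-0.5,[0.038,0,0],[0,0,0]],[-0.5,[0.038,0,0],[0,0,0]],[-0.5,[0.038,0,0],[0,0,0]],[-0.5,[0.038,0,0],[0,0,0]],[-0.5,[0,0,0],[0,0,1]],[-0.5,[0,0,0],[0,0,1]],[-0.5,[0,0,0.02],[0,0,0.8]],[-0.5,[0,0,0.03],[0,0,0]],[-0.5,[0,0,0],[0,0,0]]])

```text
time_s: 16.18
eef_pos: [588.3, 284.7, 99.0]
ee_rot: [-0.001, 0.829, 0.559, -0.004]
force: [-0.7, -0.4, -1.6]
grip_width: 0.751
grip_force: 0.0
```

```bash
python3 go.py 588.5 285.5 5 -22;  python3 - <<'E'
from rig import *
from meas import *
for n in("top","scene"): np.savez(f"{n}5.npz",**capture(n))
T,S=load("top5.npz"),load("scene5.npz")
meas(T,S,[("cast","green",(627,-105))])
# yellow cast inside yellow tray: low saturation, or tall by depth
for n,c in(("top",T),("scene",S)):
    V,U=np.mgrid[:480,:640]; uv=np.c_[U.ravel(),V.ravel()]; P=depthpts(c,uv); k=(P[:,2]>22)&(P[:,2]<48)&(np.hypot(P[:,0]-539,P[:,1]+282.5)<50); print("yellow by height",n,rect(P[k,:2]))
    k=(P[:,2]>22)&(P[:,2]<48)&(np.hypot(P[:,0]-588,P[:,1]-285)<50)&(hsv(c)[uv[:,1],uv[:,0],2]>90); print("blue by height",n,rect(P[k,:2]))
E
```

```text
t 16.18 pos [588.3 284.7  99. ] q [0.27 0.72 1.22 0.   1.21 0.66] F [-0.7 -0.4 -1.6] gw 0.751 gf 0.0
shift now-axes [0.0013 0.0006 0.094 ] after-turn axes [ 0.0008 -0.0001  0.094 ] turn [-0.07  0.05 -0.01]
cast green top 1881 z [20.6 32.5 41.8] all c [ 624.7 -104.8] s [50.7 64.6] a 4.4 | top c [ 624.7 -105. ] s [50.4 64.5] a 4.9
cast green scene 1379 z [17.1 31.3 40.8] all c [ 627.1 -104.1] s [53.5 63.9] a 2.4 | top c [ 627.2 -104.8] s [51.9 64.7] a 5.4
   tri [ 625.7 -105.6   -3.1] 1.3
yellow by height top c [ 537.8 -280.2] s [63.1 50.1] a 83.4
blue by height top c [589.8 265.5] s [55.5 38. ] a 11.6
yellow by height scene c [ 540.9 -282.2] s [63.  50.1] a 85.1
blue by height scene c [589.2 284.5] s [64.6 52.2] a 71.1
```

Request:
servo_tool(commands=[[-0.46,[0.001,0,0.02],[0,0,0]],[-0.46,[0,0,0.025],[0,0,0]],[-0.46,[0,0,0.02],[0,0,0]],[-0.46,[0,0,0.012],[0,0,0]],[-0.46,[0,0,0.006],[0,0,0]],[-0.46,[0,0,0],[0,0,0]],[-0.46,[0,0,0],[0,0,0]]])

```text
time_s: 16.87
eef_pos: [592.0, 286.5, 22.7]
ee_rot: [0.0, 0.829, 0.559, 0.001]
force: [0.1, 1.0, 0.2]
grip_width: 0.729
grip_force: 0.0
```

```bash
python3 go.py 588.5 285.5 4.5 -22;  python3 - <<'E'
from rig import *
import cv2,numpy as np
I=[capture(n)["pixels"][...,::-1] for n in("top","scene")]
f=lambda i,u,v:cv2.resize(i[v-50:v+50,u-50:u+50],(400,400))
cv2.imwrite("pics/g6.png",np.hstack([f(I[0],221,242),f(I[1],413,254)]))
E
```

```text
t 16.87 pos [592.  286.5  22.7] q [0.27 0.81 1.27 0.   1.06 0.66] F [0.1 1.  0.2] gw 0.729 gf 0.0
shift now-axes [-0.0022 -0.0029  0.0182] after-turn axes [-0.0022 -0.0029  0.0182] turn [ 0.02 -0.01 -0.01]
```

View pics/g6.png

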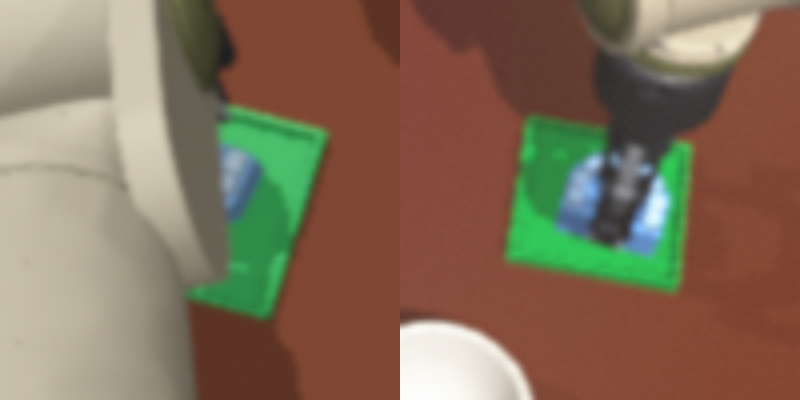

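Request:
servo_tool(commands=[[-0.46,[-0.001,-0.002,0],[0,0,0]],[-0.46,[0,0,0.006],[0,0,0]],[-0.46,[0,0,0.006],[0,0,0]],[-0.46,[0,0,0.004],[0,0,0]],[-0.46,[0,0,0],[0,0,0]],[-0.46,[0,0,0],[0,0,0]]])

```text
time_s: 17.47
eef_pos: [588.8, 286.0, 4.6]
ee_rot: [-0.0, 0.829, 0.559, -0.0]
force: [0.3, -0.0, 0.6]
grip_width: 0.731
grip_force: 0.0
```

Request:
servo_tool(commands=[[0,[0,0,0],[0,0,0]],[0,[0,0,0],[0,0,0]],[0,[0,0,0],[0,0,0]],[0,[0,0,0],[0,0,0]],[0,[0,0,0],[0,0,0]],[0,[0,0,0],[0,0,0]]])

```text
time_s: 17.97
eef_pos: [589.2, 286.1, 5.4]
ee_rot: [0.0, 0.829, 0.559, 0.0]
force: [1.4, -0.2, 2.4]
grip_width: 0.579
grip_force: 48.5
```

Request:
servo_tool(commands=[[0,[0,0,-0.005],[0,0,0]],[0,[0,0,-0.01],[0,0,0]],[0,[0,0,-0.02],[0,0,0]],[0,[0,0,-0.03],[0,0,0]],[0,[0,0,-0.03],[0,0,0]],[0,[0,0,-0.03],[0,0,0]],[0,[0,0,-0.015],[0,0,0]],[0,[0,0,0],[0,0,0]]])

```text
time_s: 18.63
eef_pos: [590.3, 286.6, 150.0]
ee_rot: [0.001, 0.829, 0.559, 0.004]
force: [0.6, 0.5, -0.7]
grip_width: 0.577
grip_force: 48.2
```

```bash
python3 go.py 475.2 88.5 145 -1.5; python3 - <<'E'
from h import *
S=load("scene0.npz");T=load("top0.npz")
# tray corners read from crops.png (blue panel 260..520, green panel 0..260)
q=np.array
for n,c,pts,org in(("blue top",T,[(24,18),(244,24),(238,245),(14,240)],(278,262)),("blue scene",S,[(38,53),(211,54),(225,205),(41,206)],(307,193)),
 ("green top",T,[(62,4),(262,50),(208,258),(2,205)],(191,212)),("green scene",S,[(50,37),(231,67),(216,230),(28,198)],(383,224))):
    X=plane(c,q(pts)/4.333-.4+q(org),10)[:,:2]; print(n,X.mean(0).round(1),[round(float(np.linalg.norm(X[i]-X[i-1])),1) for i in range(4)],round(float(np.degrees(np.arctan2(*(X[1]-X[0])[::-1]))),1))
E
```

```text
t 18.63 pos [590.3 286.6 150. ] q [0.27 0.66 1.17 0.   1.3  0.66] F [ 0.6  0.5 -0.7] gw 0.577 gf 48.2
shift now-axes [-0.2268 -0.0324  0.0037] after-turn axes [-0.201  -0.1099  0.005 ] turn [ 0.06 -0.03 -3.42]
blue top [472.3  88.3] [109.7, 110.6, 109.2, 109.8] -90.5
blue scene [478.5  88.4] [115.7, 109.4, 114.4, 110.5] 88.1
green top [579.5 280.8] [107.4, 106.3, 109.7, 107.7] -102.1
green scene [583.6 279.7] [114.9, 110.4, 114.8, 108.8] 77.0
```

Request:
servo_tool(commands=[[0,[-0.0324,-0.0046,0],[0,0,0]],[0,[-0.0324,-0.0046,0],[0,0,0]],[0,[-0.0324,-0.0046,0],[0,0,0]],[0,[-0.0324,-0.0046,0],[0,0,0]],[0,[-0.0324,-0.0046,0],[0,0,0]],[0,[-0.0324,-0.0046,0],[0,0,0]],[0,[-0.0324,-0.0046,0],[0,0,0]],[0,[0,0,0],[0,0,-0.8]],[0,[0,0,0],[0,0,-0.9]],[0,[0,0,0],[0,0,-0.9]]])

```text
time_s: 19.47
eef_pos: [473.1, 87.5, 144.3]
ee_rot: [-0.001, 0.745, 0.667, -0.001]
force: [-0.5, 0.2, -2.0]
grip_width: 0.581
grip_force: 48.0
```

Request:
servo_tool(commands=[[0,[0,0,0.02],[0,0,-0.8]],[0,[0,0,0.03],[0,0,0]],[0,[0,0,0.03],[0,0,0]],[0,[0,0,0.02],[0,0,0]],[0,[0,0,0.01],[0,0,0]],[0,[0,0,0],[0,0,0]],[0,[0,0,0],[0,0,0]]])

```text
time_s: 20.05
eef_pos: [474.0, 88.0, 35.3]
ee_rot: [-0.0, 0.717, 0.697, -0.0]
force: [0.1, -0.5, -1.2]
grip_width: 0.577
grip_force: 48.1
```

```bash
python3 go.py 475.4 88.4 5.4 -1.5
```

```text
t 20.05 pos [474.   88.   35.3] q [-0.06  0.48  1.84  0.    0.82 -0.03] F [ 0.1 -0.5 -1.2] gw 0.577 gf 48.1
shift now-axes [0.0004 0.0014 0.0299] after-turn axes [0.0004 0.0014 0.0299] turn [-0.   -0.   -0.02]
```

Request:
servo_tool(commands=[[0,[0.0004,0.0015,0.01],[0,0,0]],[0,[0,0,0.01],[0,0,0]],[0,[0,0,0.005],[0,0,0]],[0,[0,0,0.003],[0,0,0]],[0,[0,0,0.001],[0,0,0]],[0,[0,0,0],[0,0,0]],[0,[0,0,0],[0,0,0]]])

```text
time_s: 20.63
eef_pos: [475.6, 88.3, 6.3]
ee_rot: [0.0, 0.717, 0.697, 0.0]
force: [0.2, -0.5, -0.9]
grip_width: 0.578
grip_force: 48.1
```

Request:
servo_tool(commands=[[0,[0,0,0.0007],[0,0,0]],[0,[0,0,0.0006],[0,0,0]],[0,[0,0,0],[0,0,0]],[0,[0,0,0],[0,0,0]]])

```text
time_s: 20.97
eef_pos: [475.7, 88.3, 5.4]
ee_rot: [0.0, 0.717, 0.697, 0.0]
force: [-1.3, 0.2, 6.4]
grip_width: 0.574
grip_force: 48.9
```

Request:
servo_tool(commands=[[-0.25,[0,0,0],[0,0,0]],[-0.35,[0,0,0],[0,0,0]],[-0.5,[0,0,0],[0,0,0]],[-0.5,[0,0,0],[0,0,0]],[-0.5,[0,0,0],[0,0,0]]])

```text
time_s: 21.38
eef_pos: [475.4, 88.3, 4.7]
ee_rot: [-0.0, 0.717, 0.697, -0.0]
force: [-0.5, 0.0, 1.1]
grip_width: 0.75
grip_force: 0.0
```

Request:
servo_tool(commands=[[-0.5,[0,0,-0.01],[0,0,0]],[-0.5,[0,0,-0.02],[0,0,0]],[-0.5,[0,0,-0.03],[0,0,0]],[-0.5,[0,0,-0.03],[0,0,0]],[-0.5,[0,0,-0.03],[0,0,0]],[-0.5,[0,0,-0.03],[0,0,0]],[-0.5,[0,0,0],[0,0,0]]])

```text
time_s: 21.97
eef_pos: [477.8, 88.3, 160.8]
ee_rot: [0.004, 0.717, 0.697, 0.003]
force: [0.8, 0.4, 0.0]
grip_width: 0.751
grip_force: 0.0
```

```bash
python3 go.py 626 -104.4 100 4.5
```

```text
t 21.97 pos [477.8  88.3 160.8] q [-0.06  0.29  1.72  0.    1.12 -0.03] F [0.8 0.4 0. ] gw 0.751 gf 0.0
shift now-axes [-0.1884  0.153   0.0624] after-turn axes [-0.2038  0.1326  0.0608] turn [ 0.1   0.01 -1.02]
```

Request:
servo_tool(commands=[[-0.5,[-0.0269,0.0219,0],[0,0,0]],[-0.5,[-0.0269,0.0219,0],[0,0,0]],[-0.5,[-0.0269,0.0219,0],[0,0,0]],[-0.5,[-0.0269,0.0219,0],[0,0,0]],[-0.5,[-0.0269,0.0219,0],[0,0,0]],[-0.5,[-0.0269,0.0219,0],[0,0,0]],[-0.5,[-0.0269,0.0219,0],[0,0,0]],[-0.5,[0,0,0.03],[0,0,-1]],[-0.5,[0,0,0.03],[0,0,0]],[-0.5,[0,0,0],[0,0,0]]])

```text
time_s: 22.8
eef_pos: [620.5, -103.8, 89.1]
ee_rot: [-0.005, 0.68, 0.733, -0.002]
force: [-0.6, 0.2, -0.9]
grip_width: 0.751
grip_force: 0.0
```

Request:
servo_tool(commands=[[-0.5,[0,0,0.025],[0,0,0]],[-0.5,[0,0,0.02],[0,0,0]],[-0.5,[0,0,0],[0,0,0]],[-0.5,[0,0,0],[0,0,0]]])

```text
time_s: 23.13
eef_pos: [623.4, -104.1, 50.9]
ee_rot: [-0.0, 0.68, 0.733, -0.0]
force: [0.3, -0.9, 0.5]
grip_width: 0.746
grip_force: 0.0
```

```bash
python3 go.py 626 -104.4 4.5 4.5; python3 - <<'E'
from rig import *
from meas import *
for n in("top","scene"): np.savez(f"{n}6.npz",**capture(n))
T,S=load("top6.npz"),load("scene6.npz")
for n,c in(("top",T),("scene",S)):
    V,U=np.mgrid[:480,:640]; uv=np.c_[U.ravel(),V.ravel()]; P=depthpts(c,uv)
    k=(P[:,2]>22)&(P[:,2]<48)&(np.hypot(P[:,0]-475.4,P[:,1]-88.4)<50); print("blue by height",n,k.sum(),rect(P[k,:2]))
E
```

```text
t 23.13 pos [ 623.4 -104.1   50.9] q [-0.35  0.72  1.34 -0.    1.07 -0.43] F [ 0.3 -0.9  0.5] gw 0.746 gf 0.0
shift now-axes [-0.0005  0.0026  0.0464] after-turn axes [-0.0005  0.0026  0.0464] turn [-0.   -0.   -0.03]
blue by height top 656 c [474.3  88.9] s [50.2 63.3] a 1.2
blue by height scene 385 c [478.1  89.6] s [63.2 49.7] a 87.8
```

Blue sits at about (476, 89), tray (475.4, 88.4). Now pick green.

Request:
servo_tool(commands=[[-0.5,[-0.0005,0.0022,0.005],[0,0,0]],[-0.5,[0,0,0.015],[0,0,0]],[-0.5,[0,0,0.013],[0,0,0]],[-0.5,[0,0,0.008],[0,0,0]],[-0.5,[0,0,0.004],[0,0,0]],[-0.5,[0,0,0],[0,0,0]],[-0.5,[0,0,0],[0,0,0]]])

```text
time_s: 23.82
eef_pos: [625.7, -104.7, 5.1]
ee_rot: [0.0, 0.68, 0.733, 0.0]
force: [0.8, -0.2, 0.1]
grip_width: 0.752
grip_force: 0.0
```

Request:
servo_tool(commands=[[0,[0,0,0],[0,0,0]],[0,[0,0,0],[0,0,0]],[0,[0,0,0],[0,0,0]],[0,[0,0,0],[0,0,0]],[0,[0,0,0],[0,0,0]],[0,[0,0,0],[0,0,0]]])

```text
time_s: 24.32
eef_pos: [626.1, -104.8, 5.7]
ee_rot: [0.001, 0.68, 0.733, 0.0]
force: [-0.6, -0.2, 5.7]
grip_width: 0.579
grip_force: 48.6
```

Request:
servo_tool(commands=[[0,[0,0,-0.005],[0,0,0]],[0,[0,0,-0.01],[0,0,0]],[0,[0,0,-0.02],[0,0,0]],[0,[0,0,-0.03],[0,0,0]],[0,[0,0,-0.03],[0,0,0]],[0,[0,0,-0.03],[0,0,0]],[0,[0,0,-0.02],[0,0,0]],[0,[0,0,0],[0,0,0]]])

```text
time_s: 24.98
eef_pos: [627.1, -105.1, 155.3]
ee_rot: [0.004, 0.68, 0.733, 0.002]
force: [1.1, -0.7, -0.5]
grip_width: 0.575
grip_force: 47.9
```

```bash
python3 go.py 581.3 280 150 -12.7
```

```text
t 24.98 pos [ 627.1 -105.1  155.3] q [-0.35  0.61  1.24 -0.    1.28 -0.43] F [ 1.1 -0.7 -0.5] gw 0.575 gf 47.9
shift now-axes [ 0.3875 -0.0164  0.0038] after-turn axes [ 0.3657 -0.1294  0.0053] turn [0.08 0.02 2.84]
```

Request:
servo_tool(commands=[[0,[0.0388,-0.0016,0],[0,0,0]],[0,[0.0388,-0.0016,0],[0,0,0]],[0,[0.0388,-0.0016,0],[0,0,0]],[0,[0.0388,-0.0016,0],[0,0,0]],[0,[0.0388,-0.0016,0],[0,0,0]],[0,[0.0388,-0.0016,0],[0,0,0]],[0,[0.0388,-0.0016,0],[0,0,0]],[0,[0.0388,-0.0016,0],[0,0,0]],[0,[0.0388,-0.0016,0],[0,0,0]],[0,[0.0388,-0.0016,0],[0,0,0]]])

```text
time_s: 25.82
eef_pos: [579.0, 282.8, 148.7]
ee_rot: [-0.001, 0.68, 0.733, -0.001]
force: [0.7, 0.5, -2.3]
grip_width: 0.574
grip_force: 47.8
```

Request:
servo_tool(commands=[[0,[0,0,0],[0,0,0.9]],[0,[0,0,0],[0,0,0.9]],[0,[0,0,0.01],[0,0,0.9]],[0,[0,0,0.03],[0,0,0.15]],[0,[0,0,0.03],[0,0,0]],[0,[0,0,0.02],[0,0,0]],[0,[0,0,0.01],[0,0,0]],[0,[0,0,0],[0,0,0]],[0,[0,0,0],[0,0,0]]])

```text
time_s: 26.57
eef_pos: [580.3, 281.1, 50.1]
ee_rot: [-0.0, 0.781, 0.624, 0.0]
force: [0.2, 0.1, -1.2]
grip_width: 0.572
grip_force: 47.8
```

```bash
python3 go.py 581.3 280 5.7 -12.7
```

```text
t 26.57 pos [580.3 281.1  50.1] q [0.27 0.75 1.3  0.   1.09 0.49] F [ 0.2  0.1 -1.2] gw 0.572 gf 47.8
shift now-axes [-0.0008  0.0013  0.0444] after-turn axes [-0.0008  0.0013  0.0444] turn [ 0.   -0.   -0.01]
```

Request:
servo_tool(commands=[[0,[-0.0008,0.0013,0.01],[0,0,0]],[0,[0,0,0.015],[0,0,0]],[0,[0,0,0.01],[0,0,0]],[0,[0,0,0.005],[0,0,0]],[0,[0,0,0.003],[0,0,0]],[0,[0,0,0],[0,0,0]],[0,[0,0,0],[0,0,0]]])

```text
time_s: 27.15
eef_pos: [581.5, 280.1, 7.3]
ee_rot: [0.0, 0.781, 0.624, 0.0]
force: [0.2, -0.7, -1.2]
grip_width: 0.576
grip_force: 47.8
```

```bash
python3 go.py 581.3 280 5.7 -12.7
```

```text
t 27.15 pos [581.5 280.1   7.3] q [0.27 0.81 1.32 0.   1.02 0.49] F [ 0.2 -0.7 -1.2] gw 0.576 gf 47.8
shift now-axes [-0.0001 -0.0002  0.0016] after-turn axes [-0.0001 -0.0002  0.0016] turn [ 0.01 -0.   -0.01]
```

Request:
servo_tool(commands=[[0,[0,0,0.0008],[0,0,0]],[0,[0,0,0.0006],[0,0,0]],[0,[0,0,0.0003],[0,0,0]],[0,[0,0,0],[0,0,0]],[0,[0,0,0],[0,0,0]]])

```text
time_s: 27.57
eef_pos: [581.5, 280.0, 5.7]
ee_rot: [0.0, 0.781, 0.624, 0.0]
force: [-2.1, -0.0, 4.8]
grip_width: 0.577
grip_force: 48.4
```

Request:
servo_tool(commands=[[-0.25,[0,0,0],[0,0,0]],[-0.35,[0,0,0],[0,0,0]],[-0.5,[0,0,0],[0,0,0]],[-0.5,[0,0,0],[0,0,0]],[-0.5,[0,0,0],[0,0,0]]])

```text
time_s: 27.98
eef_pos: [581.2, 280.0, 5.0]
ee_rot: [-0.0, 0.781, 0.624, -0.0]
force: [0.1, 0.1, -0.6]
grip_width: 0.748
grip_force: 0.0
```

Request:
servo_tool(commands=[[-0.5,[0,0,-0.01],[0,0,0]],[-0.5,[0,0,-0.02],[0,0,0]],[-0.5,[0,0,-0.03],[0,0,0]],[-0.5,[0,0,-0.03],[0,0,0]],[-0.5,[0,0,-0.03],[0,0,0]],[-0.5,[0,0,-0.03],[0,0,0]],[-0.5,[0,0,-0.02],[0,0,0]],[-0.5,[0,0,0],[0,0,0]]])

```text
time_s: 28.65
eef_pos: [582.8, 280.5, 181.2]
ee_rot: [0.002, 0.781, 0.624, 0.004]
force: [0.3, -0.7, 0.8]
grip_width: 0.751
grip_force: 0.0
```

Request:
servo_tool(commands=[[-0.5,[0.01,-0.035,-0.01],[0,0,0]],[-0.5,[0.01,-0.035,-0.01],[0,0,0]],[-0.5,[0.01,-0.035,-0.01],[0,0,0]],[-0.5,[0.01,-0.035,-0.01],[0,0,0]],[-0.5,[0.01,-0.035,-0.01],[0,0,0]],[-0.5,[0.01,-0.035,0],[0,0,0]],[-0.5,[0,0,0],[0,0,0]],[-0.5,[0,0,0],[0,0,0]]])

```text
time_s: 29.32
eef_pos: [388.3, 385.5, 225.5]
ee_rot: [0.0, 0.78, 0.625, 0.0]
force: [0.5, 0.3, -0.6]
grip_width: 0.753
grip_force: 0.0
```

```bash
python3 - <<'E'
from rig import *
from meas import *
C={n:capture(n) for n in("top","scene")}
for n,c in C.items():
    V,U=np.mgrid[:480,:640]; uv=np.c_[U.ravel(),V.ravel()]; P=depthpts(c,uv)
    for col,x,y in(("blue",475.4,88.4),("green",581.3,280),("yellow",539.1,-282.5)):
        k=(P[:,2]>22)&(P[:,2]<48)&(np.hypot(P[:,0]-x,P[:,1]-y)<50); print(col,n,k.sum(),rect(P[k,:2]))
cv2.imwrite("pics/end.png",np.hstack([C["top"]["pixels"][130:380,180:560],C["scene"]["pixels"][130:380,120:480]])[...,::-1])
print(sense()["eef_pos"])
E
```

```text
blue top 656 c [474.5  88.9] s [50.1 63.3] a 1.1
green top 669 c [580.2 280.2] s [66.5 50.2] a 77.6
yellow top 670 c [ 537.4 -280.6] s [63.5 50.4] a 84.5
blue scene 383 c [478.5  89.6] s [63.3 49.6] a 87.9
green scene 432 c [583.  277.7] s [64.3 51.8] a 75.0
yellow scene 417 c [ 540.1 -281. ] s [62.7 51.5] a 83.1
[390.02301466 384.51727526 224.95277689]
```

View pics/end.png

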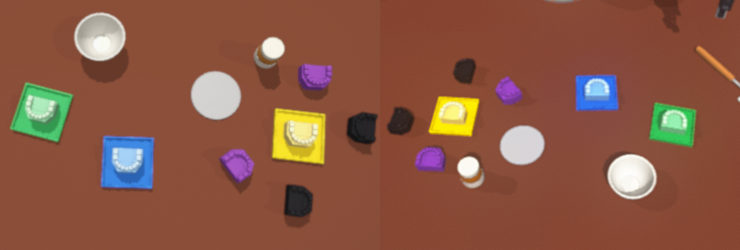

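The picture shows each cast upright in the middle of its own tray: green at (42,108), blue at (127,160) and yellow at (301,131) in the left half. The pad is empty and the bystanders haven't moved.

```bash
python3 -c "
from rig import *
print(finish_job())"
```

```text
the job is handed in; nothing more can be done
None
```

The job is handed in: the blue, green and yellow casts each stand upright within about 2 mm of the middle of their own tray, and the bowl, jar and spatula were left alone; it took about 29 s of the 96 s allowed.

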